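# Take a photometer reading with filter 6

## Task

Take a reading of the vial that stands in the filter photometer, using filter 6: roll the filter thumbwheel up until its 6 sits at the index points, swing the light lid fully shut over the vial, and only when both are done press the large round read key on the front ledge right down and let it come back up. Leave the wheel clicked in at 6 and the lid shut, and do not push the neighbouring things about.

Things in the scene. Friction and masses are not known exactly. Their poses are not given: they have to be found in the camera images.
- photometer: White and grey filter photometer, fixed. x: front to rear, y: its left, z up. Origin on the desk; footprint x -165 to 85, y -125 to 125 mm. Front ledge 40 mm high (read key on its right), sloping display panel x -118 to -78 mm, then a flat deck 88 mm high: thumbwheel in its right half, lid and sample well in its left.
- wheel_axis (a point): Centre of the thumbwheel (photometer's axes), 55 mm above the desk, 33 mm below the deck. Wheel 24 mm wide, turns about y; 100 mm across its 8 ridges, which are 45 deg apart, 5 mm thick, 12 mm tall; digit faces 39 mm from the axis. With a digit clicked in on top the nearest ridges stand 22.5 deg either side of the top, their ends 46 mm above and 19 mm before / behind the axis.
- filter_wheel (a joint): Wheel angle, rad: 0 = digit 1 on top, between the two black index points on the deck; +0.785 per digit, so 6 is 3.927. Black digits on white faces between the ridges. Grows when the top is pushed towards the photometer's +x. A spring detent holds each digit (5 to 8 N at a ridge to leave it) and past half-way pulls on to the next. Stops at 1 and 8; starts at 1 to 3.
- lid_hinge (a point): Middle of the lid's hinge line, at the lid's rear edge, 91 mm above the desk, 3 mm above the deck (photometer x 47, y 81 mm; wheel_axis is at x 0, y -45 mm); the hinge runs along the photometer's y; the point has the photometer's axes.
- light_lid (a joint): Opening of the black light lid, rad: 0 = shut flat on the deck, 1.57 = upright; starts at 1.3 to 1.65. A hollow hood 72 x 72 x 24 mm; shut, it reaches from the hinge line 74 mm towards the front (-x) and its flat top is 22 mm above the hinge line. The hinge is stiff (1 N at the free end): the lid stays where it is left and must be pushed all the way down.
- key_rest (a point): Centre of the top of the unpressed round read key, 52 mm above the desk (photometer x -142, y -85 mm); does not move with the key. Key 24 mm across, in a round black surround on the front ledge.
- read_key (a joint): Travel of the read key, m: 0 = up, 0.005 = right down. It goes straight down and springs back; 4 N presses it right down.
- sample_vial_mid (a point): Middle of the 28 mm wide, 58 mm high glass vial with white cap that already stands in the photometer's sample well under the lid's place; its top stands 12 mm above the deck. It stays there.
- vial_a: Glass vial with cap, 28 mm wide and 58 mm high, standing on the desk to the left of the photometer; origin at its foot. A bystander.
- vial_b: The second such vial beside it; origin at its foot. A bystander.
- cup: Small clear sample cup, 58 mm wide and 56 mm high, to the right of the photometer; origin at its foot. A bystander.
- forceps: Steel forceps, 133 mm long and 9 mm high, lying on the desk to the right of the photometer; origin at their middle on the desk. A bystander.
Not all that is in view belongs to the job. What is shaped like the part that bears sample_vial_mid but brown or yellow is not meant.

How it is judged:
By the outcome, as a careful person would: the job done as asked, in the order asked, and still so for the second after the job is handed in, with the robot touching nothing.
It also fails if it takes over 54 s, if anything falls off the work surface, if the arm or the gripper's body presses on something with over 40 N, if the wrist force passes 120 N, or if a joint passes its speed limit or range.

## Robot

A 7-joint arm with a two-finger parallel gripper is mounted at the origin on a cart in front of the work surface, level with it; the furniture and walls round the work are solid. World frame = base frame: x ahead of the robot, y to its left, z up, the work surface at z = 0. Lengths are in m, angles in rad, forces in N, time in s.
With the tool pointing down it reaches from about 0.425 to 1.025 m from the base axis. Payload 9.4 kg.
Tool frame: the origin (TCP) lies on the centre line of the jaws, within the pads' length; the fingertips stand 14 mm ahead of it and the grasp point (between the pads) lies 5 mm behind it; z points along the fingers, y is the direction in which the jaws open and shut (so a half turn about z gives the same grasp; the last joint's range is limited). The gripper opens to 93 mm and grips with 3 to 60 N. Pads are 15 mm wide; open, the fingers measure 128 mm over their backs; the gripper's body (75 mm by 188 mm) begins 65 mm behind the grasp point.
Start: joints at [-1.234, 0.599, -0.003, 1.599, 0.002, 0.943, -0.08], TCP at [0.292, 0.664, 0.233] pointing down, gripper open.
Joint ranges: [-2.57, 2.57], [-0.35, 1.97], [-1.29, 1.29], [0.11, 2.56], [-1.05, 4.19], [0.11, 1.86], [-2.63, 2.63]. Speed limits (rad/s): [2.22, 2.22, 3.01, 3.01, 3.14, 3.14, 3.14].

## Interface

Orientations are given as a rotation vector (axis times angle).
In Python, from workcell import r, effector, kinematics, optics gives the robot as it stands. Calls block until the motion is done:
- r.move_pose(position, orientation): joint-space move of the TCP to a pose.
- r.move_straight(position, rate=0.15, attitude=None, stop_force=None): straight line of the TCP; attitude=None keeps the orientation; rate is the mean speed in m/s. With stop_force (N) it stops when the force on the tool has changed by that much, and returns True; else False.
- r.set_joints(angles): joint-space move.
- effector.open_jaws() and effector.grab(newtons=None): open the fingers fully, or close them until they stop; newtons is the grip in N (None keeps the last).
- r.pause(seconds).
- kinematics.ik(position, orientation): joint angles nearest the present ones, or None.
- r.get_obs(): the state.
- optics.snapshot(name): name is "scene" or "top" or "wrist"; returns (picture, depth): 400x640x3 uint8, blue, green, red; 400x640 float32, m along the optical axis (not along the pixel's ray), 0 where there is no reading.
- optics.camera_info(name): a dict with "fx", "fy", "cx", "cy" (pixels), "camera_from_world" (4x4, takes a point from world to camera coordinates). Camera axes: x right, y down, z forward; pixel columns grow to the right and rows downward; lengths in m; the calibration is good to about 2 mm. The wrist camera is an equidistant fisheye: a pixel r from the principal point sees the ray r / f radians off the axis. A picture is of the moment at which its call begins: read the wrist's pose just before it. camera_info takes no time and is no camera call; for the wrist camera it gives the pose at the moment of the call.
A pose or a line that the arm cannot do raises r.PlanningError and nothing moves.
- r.close_job(): hands the job in, once; it reports no verdict.
The state is a dict: "time_s": time; "q": joint angles; "joint_vel": joint speeds; "joint_torque": joint torques, N m; "eef_pos": TCP position; "ee_rot": TCP orientation; "wrist_force": force on the tool from outside, world axes, zero at the start; "torque": the same for the moment, N m; "opening": finger opening in m.
Only numpy, scipy, OpenCV 4.12 (cv2) and the standard library are available. Lean on these libraries where they do the work, as an engineer would, in place of code of your own. Each camera call takes 0.05 s, during which the arm holds its last target. There are 200 camera calls.

## Working session

There is one attempt and no reset: what is moved stays moved. The work goes in short steps, each a Python script; the robot and the scene stay as the last script left them, time stands still between calls to the robot, and variables do not carry over. Pictures are saved under pics/ and viewed, about 8 in all and at most 12, crops included, and the job is handed in when it is done.

```bash
ls; mkdir -p pics
python3 - <<'E'
from workcell import r, effector, kinematics, optics
import cv2, numpy as np
for n in ("scene","top"):
    p,d=optics.snapshot(n); cv2.imwrite(f"pics/{n}0.png",p); np.save(f"pics/{n}0.npy",d)
    i=optics.camera_info(n); print(n,i); np.savez(f"pics/{n}_cal.npz",**i)
o=r.get_obs(); print(o)
E
```

```text
pics
scene {'fx': 374.021367693873, 'fy': 374.021367693873, 'cx': 312.4905226716368, 'cy': 196.4635833722247, 'camera_from_world': array([[-0.81644579, -0.57741142, -0.00351066,  0.39055822],
       [-0.29739165,  0.42570056, -0.85459771,  0.34764133],
       [ 0.49494897, -0.69668866, -0.51927876,  0.46804924],
       [ 0.        ,  0.        ,  0.        ,  1.        ]])}
top {'fx': 400.84462159375687, 'fy': 400.84462159375687, 'cx': 315.34517231780217, 'cy': 202.37652177785574, 'camera_from_world': array([[ 0.01030037, -0.99916637,  0.03950282, -0.20624519],
       [-0.99818169, -0.01262049, -0.0589409 ,  0.59095081],
       [ 0.05939031, -0.03882388, -0.99747957,  0.89200954],
       [ 0.        ,  0.        ,  0.        ,  1.        ]])}
{'time_s': 0.1, 'q': array([-1.23368231,  0.6000237 , -0.0025192 ,  1.60000441,  0.00179953,
        0.94290054, -0.07978633]), 'joint_vel': array([-2.93332811e-03, -1.67608541e-03, -5.21888112e-04, -1.26416733e-03,
       -1.84796774e-05,  2.64975910e-04, -9.85159564e-05]), 'joint_torque': array([ 4.39650859e-03, -7.66553950e+01,  1.50139511e+00, -2.52938873e+01,
       -5.23714372e-02,  1.35314005e-02,  7.76994102e-05]), 'eef_pos': array([0.29139158, 0.66343729, 0.23187837]), 'ee_rot': array([-6.45281539e-01, -3.07446767e+00,  2.08457049e-03]), 'wrist_force': array([ 0.10900278,  0.34506112, -0.72495145]), 'torque': array([ 0.03653261,  0.00762179, -0.011791  ]), 'opening': 0.09311544571911387}
```

View pics/scene0.png

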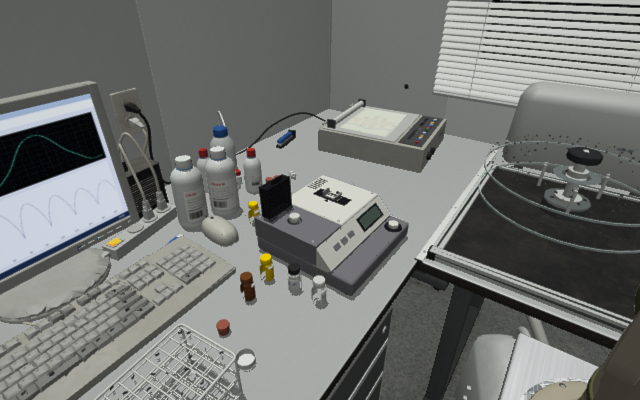

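View pics/top0.png

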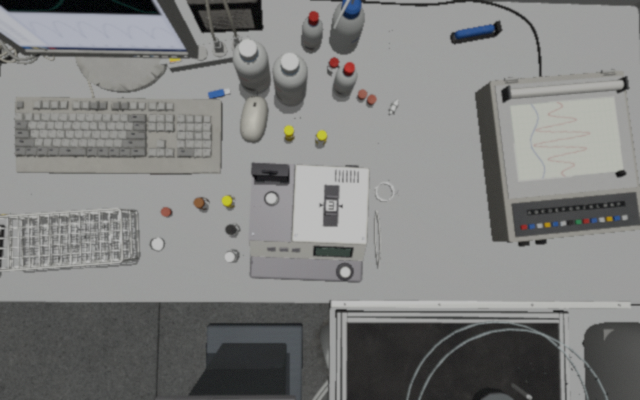

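The scene view shows the photometer near the middle, lid upright, keyed front towards the robot. The top view puts the wheel at about (331,205), read key (345,271), vial cap (271,198), lid (270,172), the bystander vials (232,229)/(231,257), cup (385,190) and forceps (377,238). Next I localise these from depth.

```bash
cat > h.py <<'E'
import numpy as np, cv2
def cal(n): return dict(np.load(f"pics/{n}_cal.npz"))
def cloud(d,c):
    v,u=np.mgrid[:400,:640]; P=np.stack([(u-c["cx"])/c["fx"]*d,(v-c["cy"])/c["fy"]*d,d],-1)
    T=np.linalg.inv(c["camera_from_world"]); return P@T[:3,:3].T+T[:3,3]
def at_z(u,v,z,c):
    T=np.linalg.inv(c["camera_from_world"]); k=T[:3,:3]@np.array([(u-c["cx"])/c["fx"],(v-c["cy"])/c["fy"],1]); return T[:3,3]+k*(z-T[2,3])/k[2]
E
python3 - <<'E'
from h import *
c=cal("top"); d=np.load("pics/top0.npy"); W=cloud(d,c); z=W[...,2]
np.set_printoptions(precision=4,suppress=True)
for n,u,v in (("key",345,271),("vialcap",271,198),("wheel",331,205),("deck",310,185),("ledge",290,270),("desk",420,250),("lid",270,168),("va",232,229),("vb",231,257)): print(n,W[v,u])
print("key@.052",at_z(345,271,.052,c),"cap@.1",at_z(271,198,.1,c))
roi=np.zeros(z.shape,bool); roi[150:290,240:380]=1
for nm,lo,hi in (("deck",.08,.095),("body",.025,.095)):
    m=roi&(z>lo)&(z<hi); m=cv2.morphologyEx(m.astype(np.uint8),cv2.MORPH_OPEN,np.ones((3,3)))
    n,L,S,_=cv2.connectedComponentsWithStats(m); k=1+S[1:,4].argmax(); p=W[L==k]
    print(nm,S[k],np.median(p[:,2]),cv2.minAreaRect((p[:,:2]*1000).astype(np.float32)))
p=cv2.imread("pics/top0.png")
cv2.imwrite("pics/crop1.png",cv2.resize(p[150:290,220:400],None,fx=4.4,fy=4.2,interpolation=cv2.INTER_CUBIC))
E
```

```text
key [ 0.442  -0.2647  0.0521]
vialcap [ 0.5964 -0.1044  0.1021]
wheel [ 0.5838 -0.2295  0.0947]
deck [ 0.626  -0.1852  0.0883]
ledge [ 0.4423 -0.1444  0.0415]
desk [ 0.4861 -0.4458  0.0024]
lid [ 0.6499 -0.1059  0.1643]
va [ 0.5312 -0.0184  0.0584]
vb [ 0.4711 -0.0176  0.0584]
key@.052 [ 0.4419 -0.2647  0.052 ] cap@.1 [ 0.5965 -0.1042  0.1   ]
deck [ 249  164  121   83 8212] 0.08818419822544743 ((585.6986083984375, -184.79403686523438), (250.66046142578125, 168.65455627441406), 88.00370788574219)
body [  249   164   121   118 12419] 0.08706631428457634 ((548.6172485351562, -183.42945861816406), (250.56736755371094, 257.9949035644531), 88.36283874511719)
```

View pics/crop1.png

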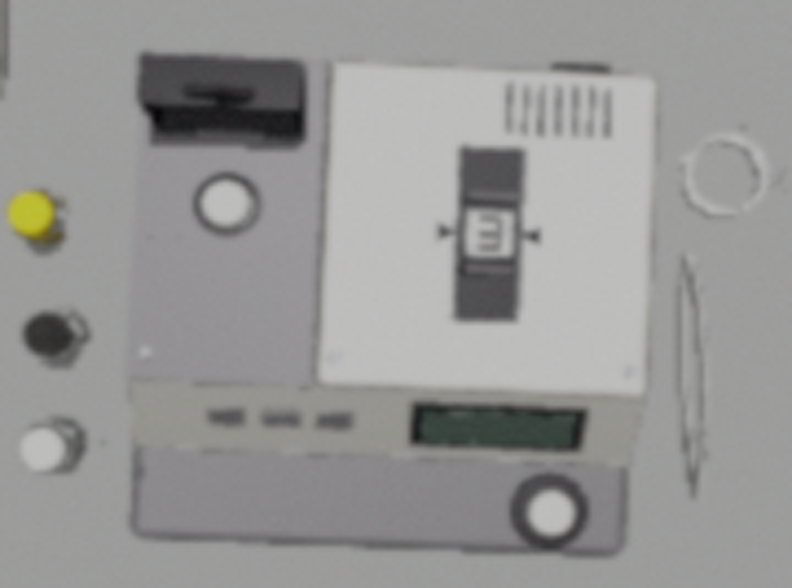

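The crop shows digit 3 on the wheel (so three clicks are needed), the lid at about upright and the device yaw at about −1.8°. Wheel, key and deck rectangle all put the origin near (0.586, −0.1845). Next I move above it with the jaws shut and check with the wrist camera.

```bash
cat >> h.py <<'E'
from workcell import r, effector, kinematics, optics
TH=np.radians(-1.8); O=np.array([0.586,-0.1845])
ROT=np.pi*np.array([np.cos(np.pi/2+TH/2),np.sin(np.pi/2+TH/2),0])
def tcp(x,y,z):
    "photometer mm of the fingertip centre -> world TCP (m), tool down"
    c,s=np.cos(TH),np.sin(TH); x,y=x/1000,y/1000
    return np.array([O[0]+c*x-s*y,O[1]+s*x+c*y,z/1000+.014])
def line(x,y,z,rate=.15,f=None): return r.move_straight(tcp(x,y,z),rate=rate,stop_force=f)
def to_px(P,i):
    "world -> wrist fisheye pixel"
    p=(i["camera_from_world"]@np.r_[P,1])[:3]; a=np.arctan2(np.hypot(p[0],p[1]),p[2]); k=p[:2]/np.hypot(p[0],p[1])*a
    return i["cx"]+i["fx"]*k[0],i["cy"]+i["fy"]*k[1]
def dev(x,y,z): return tcp(x,y,z)-[0,0,.014]
def status():
    o=r.get_obs(); print("t %.2f"%o["time_s"],"pos",o["eef_pos"].round(4),"F",o["wrist_force"].round(2),"open %.4f"%o["opening"])
E
python3 - <<'E'
from h import *
effector.grab(10); status()
r.move_pose([0.5,0.05,0.33],ROT); status()
r.move_pose(tcp(-60,-20,240),ROT); status()
i=optics.camera_info("wrist"); p,d=optics.snapshot("wrist")
for q in ((0,-45,94),(-142,-85,52),(47,81,91),(-10,81,100),(-78,-125,88),(85,-125,88)):
    u,v=to_px(dev(*q),i); print(q,round(u),round(v)); cv2.drawMarker(p,(int(u),int(v)),(0,0,255),cv2.MARKER_CROSS,8)
cv2.imwrite("pics/w1.png",p)
E
```

```text
t 1.55 pos [0.2915 0.6638 0.2326] F [-0.24 -0.69  1.05] open 0.0006
t 3.88 pos [0.5001 0.0508 0.3299] F [ 0.22  0.14 -0.31] open 0.0005
t 4.92 pos [ 0.526  -0.2011  0.2541] F [0.71 0.2  0.37] open 0.0007
(0, -45, 94) 297 240
(-142, -85, 52) 263 109
(47, 81, 91) 404 273
(-10, 81, 100) 411 233
(-78, -125, 88) 223 170
(85, -125, 88) 237 297
```

View pics/w1.png

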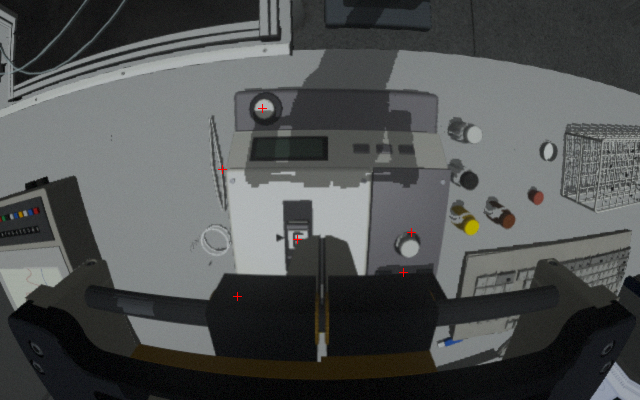

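The wrist view agrees: the predicted key (263,108) and wheel (297,240) crosses land on the parts. Next is one wheel click, then a check from the top camera.

```bash
cat >> h.py <<'E'
def click(n=1):
    for _ in range(n):
        line(-42,-45,135,.3); line(-42,-45,95,.15)
        line(-29,-45,95,.08); line(-10,-45,98.5,.06); o=r.get_obs(); print("push F",o["wrist_force"].round(1))
        line(1,-45,99,.06); r.pause(.3); status(); line(1,-45,135,.2)
E
python3 - <<'E'
from h import *
click(1)
line(-120,-45,140,.3); status()
p,d=optics.snapshot("top"); q,_=optics.snapshot("wrist")
a=cv2.resize(p[150:260,270:380],(500,500),interpolation=cv2.INTER_CUBIC); cv2.imwrite("pics/c2.png",a)
cv2.imwrite("pics/w2.png",q)
E
```

```text
push F [2.4 0.6 0.4]
t 7.33 pos [ 0.5853 -0.2296  0.1129] F [-0.48 -0.24 -0.65] open 0.0007
t 8.21 pos [ 0.4642 -0.2257  0.1538] F [ 0.33  0.7  -0.4 ] open 0.0003
```

View pics/c2.png

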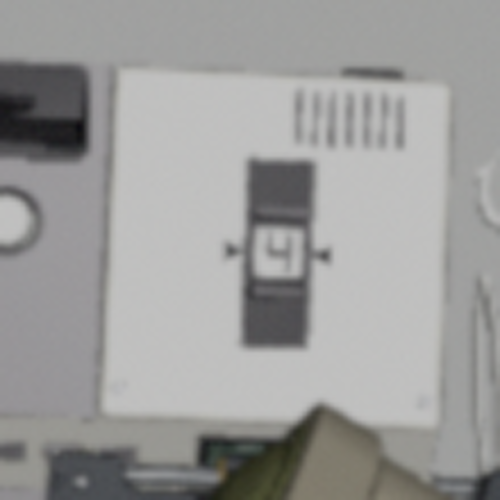

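The crop shows a 4 seated between the index points at about (280,252). Two more clicks, then the lid.

Run:
```python
from h import *
click(2)
line(-120,-45,150,.3); status()
p,d=optics.snapshot("top")
cv2.imwrite("pics/c3.png",cv2.resize(p[150:260,250:380],(590,500),interpolation=cv2.INTER_CUBIC))
W=cloud(d,cal("top")); L=W[155:190,248:300].reshape(-1,3); L=L[(L[:,2]>.1)]; 
print("lid z max",np.percentile(L[:,2],[50,98]),"x range",np.percentile(L[:,0],[2,98]),"y",np.percentile(L[:,1],[2,98]))
```

```text
push F [ 2.4 -0.3  1.3]
t 10.56 pos [ 0.5853 -0.2296  0.1129] F [0.15 0.08 0.18] open 0.0006
push F [ 3.   0.4 -0.3]
t 13.03 pos [ 0.5853 -0.2295  0.1129] F [ 0.39 -0.21  0.14] open -0.0001
t 13.92 pos [ 0.4642 -0.2257  0.1638] F [-0.22 -0.15  0.16] open 0.0003
lid z max [0.16454719 0.17631271] x range [0.63427174 0.65928063] y [-0.14144133 -0.07144694]
```

View pics/c3.png

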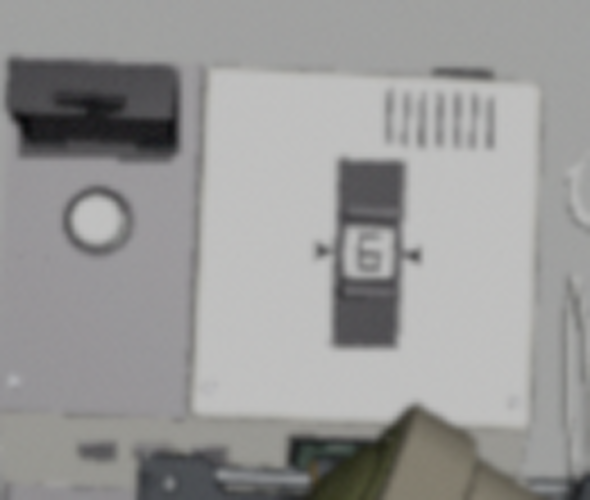

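The wheel shows 6, seated between the index points at (365,252). The lid is at α ≈ 1.5 rad, where the model puts it. Next I close the lid from behind along its arc.

Run:
```python
from h import *
line(-60,20,215,.3); line(105,81,215,.3); line(105,81,147,.25)
for a in np.linspace(1.6,0.1,9):
    x=47-55*np.cos(a)+22*np.sin(a); z=91+55*np.sin(a)+22*np.cos(a)
    if line(x+7.5,81,z,.1,20): print("stopped at a",a); status(); break
status()
print("press stop",line(0,81,109,.04,12)); status()
line(0,81,150,.2); line(-120,-45,160,.3); status()
p,d=optics.snapshot("top"); W=cloud(d,cal("top"))
cv2.imwrite("pics/c4.png",cv2.resize(p[150:260,240:380],(636,500),interpolation=cv2.INTER_CUBIC))
c=cal("top")["camera_from_world"]
L=W[150:235,240:300].reshape(-1,3); L=L[L[:,2]>.1]; print("lid z",np.percentile(L[:,2],[5,50,95,99]),"x",np.percentile(L[:,0],[2,98]))
A=np.c_[L[:,:2],np.ones(len(L))]; k=L[:,2]<.118; print("plane",np.linalg.lstsq(A[k],L[k,2],rcond=None)[0])
```

```text
t 18.12 pos [ 0.5903 -0.1036  0.1322] F [ 0.47 -0.86  0.6 ] open 0.0004
press stop True
t 18.38 pos [ 0.5902 -0.1037  0.1273] F [-1.96  0.49  9.81] open 0.0006
t 19.45 pos [ 0.4648 -0.2254  0.1736] F [0.4  0.7  0.06] open 0.0004
lid z [0.11062678 0.11311351 0.11548184 0.93273974] x [0.56103947 0.63079006]
plane [0.0031644  0.00016974 0.11114528]
```

View pics/c4.png

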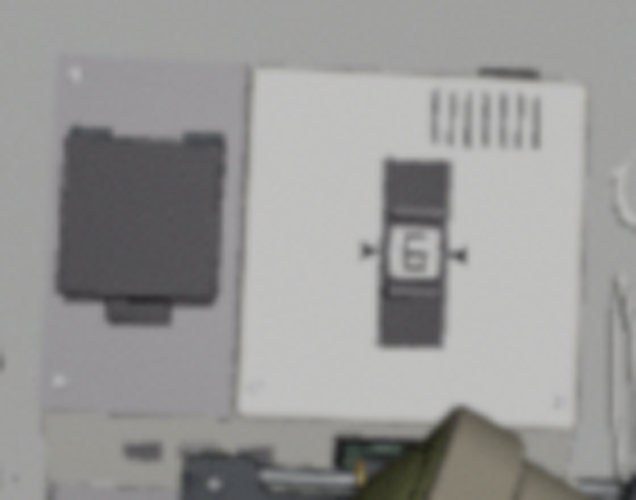

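The lid is shut: its top is flat at 0.113 m, as it must be, and the wheel still shows 6. Before the press I check the height of the key's surround, because the closed fingertips (about 35 mm) are wider than the key.

Run:
```python
from h import *
d=np.load("pics/top0.npy"); W=cloud(d,cal("top")); k=dev(-142,-85,52); rr=np.hypot(*(W[...,:2]-k[:2]).transpose(2,0,1))*1000
for a in range(0,30,3):
    z=W[...,2][(rr>=a)&(rr<a+3)]*1000; print(a,len(z),np.percentile(z,[10,50,90]).round(1))
```

```text
0 7 [51.6 52.5 54.1]
3 17 [51.4 52.6 54.2]
6 28 [51.1 52.8 54.6]
9 46 [43.1 51.5 53.5]
12 48 [41.6 44.3 47.5]
15 66 [41.3 43.5 45.1]
18 67 [39.2 42.  44.6]
21 95 [37.8 40.1 42.4]
24 82 [38.4 40.6 43.4]
27 85 [38.6 41.5 48.9]
```

The surround stands at about 44 mm, below the pressed key top at 47 mm, so the closed fingertips will do.

Run:
```python
from h import *
line(-142,-85,120,.25); line(-142,-85,57,.15); status()
print("stop",line(-142,-85,45.5,.03,11)); r.pause(.3); status()
line(-142,-85,57,.08); r.pause(.2); status(); line(-142,-85,140,.2); line(-175,-60,200,.3); status()
p,d=optics.snapshot("top"); W=cloud(d,cal("top")); cv2.imwrite("pics/c5.png",cv2.resize(p[150:290,210:400],(760,560),interpolation=cv2.INTER_CUBIC))
L=W[150:235,240:300].reshape(-1,3); L=L[(L[:,2]>.1)&(L[:,2]<.2)]; print("lid z",np.percentile(L[:,2],[5,50,95]))
```

```text
t 20.46 pos [ 0.4421 -0.2645  0.0714] F [0.69 0.03 0.26] open 0.0007
stop True
t 21.16 pos [ 0.4424 -0.2653  0.0612] F [-1.52 -0.27 13.01] open 0.0003
t 21.64 pos [ 0.4412 -0.2649  0.0706] F [ 0.59 -0.02 -0.45] open -0.0000
t 22.60 pos [ 0.409  -0.2386  0.2136] F [ 1.06 -0.73 -0.03] open 0.0004
lid z [0.11074484 0.11313422 0.1155594 ]
```

View pics/c5.png

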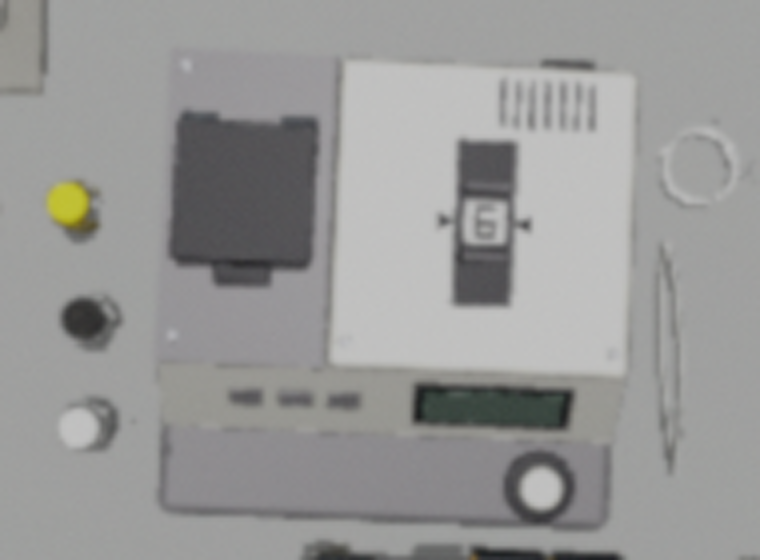

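The tip stopped at 47.2 mm under 13 N (key fully down is 47 mm), and the key came back up. In the picture 6 is at the index (485,222), the lid is shut, and the vials, cup and forceps have not moved.

```bash
python3 -c "
from h import *
r.close_job()"
```

```text
the job is handed in; nothing more can be done
```

The reading is taken and the job is handed in, at about 23 s of the 54 s allowed. I rolled the wheel up three clicks from 3 to 6, swung the lid shut from behind and pressed it down. Only then did I press the read key and let it come back up.

Last checks, all in agreement:
- **Wheel:** the top camera shows 6 seated between the index points.
- **Lid:** its top lies flat at 113 mm, as it must when shut.
- **Read key:** the fingertip stopped at 47.2 mm under about 13 N, against 47 mm for fully down. After I backed off, no force was left on the tool. I did not measure the key's height again after release.
- **Neighbours:** the vials, cup and forceps look unmoved in the last picture, judged by eye.
- **Arm:** it was clear of everything at hand-in.

The starting digit was blurred in the first picture and I took it as 3. The later pictures, 4 after one click and 6 after three, bear that out.

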